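Seat a stamping die in the corner of its holder and lock the cam

ROBOT

A 6-joint arm with a two-finger parallel gripper is mounted at the origin on the work surface; the furniture and walls round the work are solid. World frame = base frame: x ahead of the robot, y to its left, z up, the work surface at z = 0. Lengths are in m, angles in degrees, forces in N, time in s.
With the tool pointing down it reaches from about 0.25 to 0.85 m from the base axis. Payload 12.5 kg.
Tool frame: the origin (TCP) lies at the very end of the fingers, on their centre line; the grasp point (between the pads) lies 19 mm behind it; z points along the fingers, y is the line along which they close (so a half turn about z gives the same grasp; the last joint's range is limited). The gripper opens to 93 mm and grips with 3 to 60 N. Pads are 15 mm wide; open, the fingers measure 128 mm over their backs; the gripper's body (75 mm by 188 mm) begins 65 mm behind the grasp point.
Start: joints at [-4.847, 20.094, 94.641, -0, 65.266, -4.847], TCP at [0.55, 0, 0.219] pointing down, gripper open.
Joint ranges: [-157.81, 157.81], [-45, 120.19], [0.68, 151.7], [-89.99, 269.99], [4.06, 180], [-164.3, 164.3]. Speed limits (degrees/s): [127.2, 127.2, 159.86, 180, 180, 180].

INTERFACE

Orientations are given as a 3x3 rotation matrix whose columns are the frame's x, y, z axes.
In Python, from plant import manip gives the robot as it stands.
- The arm moves only by the tool apply_moves, never from a script. Its argument "rows" is a list of rows, each an object with "offset": the shift along the tool's x, y, z scaled (see below), a list of three; "twist": the turn, a rotation vector about the tool's x, y, z scaled (see below), a list of three; "fingers": the closure in counts, from 0 (fully open) to 255 (shut). A call has 1 to 20 rows; each row is the pose to reach, as a shift and turn from the pose commanded when the call began, along the tool's axes at that moment, turning the shorter way round; what a row does not reach only later rows make up. The controller multiplies each number of a shift by 120 mm and each number of a turn by 360 degrees. A row lasts 1/8 s, in which the tool goes at most 62.5 mm and 10.7 degrees, less where a joint would pass 70% of its speed; a pose out of reach is approached as far as the arm can. A call with a number of a shift or a turn outside -1 to 1 is refused whole. A call with a gripper value outside its range is refused whole. The fingers move at their own pace and stop on an object; "newtons" is the grip in N (left out, the last holds). Time passes only in rows, so rows that repeat a pose let the fingers close. It gives the time, the measured TCP pose, the force, the opening and the grip force at its end, in the units of the state.
- manip.get_state(): the state, without advancing time (a new reading comes with each control period).
- manip.grab_frame(name): name is "scene" or "side" or "wrist"; returns (picture, depth): 480x640x3 uint8, red, green, blue; 480x640 float32, m along the optical axis (not along the pixel's ray), 0 where there is no reading.
- manip.camera_params(name): a dict with "vfov" (degrees; the focal length in pixels is half the picture's height over the tangent of half this angle, whatever the lens; pixels are square), "cx", "cy" (the principal point, pixels), "R" (3x3) and "t" (3): a world point X has camera coordinates R X + t; the wrist camera has in their place "mount" (4x4, takes a point from camera to tool coordinates, whose origin is the TCP and whose axes are the flange's). Camera axes: x right, y down, z forward; pixel columns grow to the right and rows downward; lengths in m; the calibration is good to about 2 mm. A picture is of the moment at which its call begins: read the wrist's pose just before it. camera_params takes no time and is no camera call.
- manip.job_done(): hands the job in; it is judged then, once.
Trained networks look in the newest picture that a camera, given by its name, has taken for a name from the list of things; names that differ only in an ending like _2 or _b are one class to them, and where a whole thing is asked for, a point or a joint stands for the part that bears it (a point fixed in the world has none). Each returns a list of dicts, best first, with "p" (0 to 1); they miss things now and then, are a little off and sometimes report something else, mostly with a low value. They report only what shows in the picture. A call takes as long as a camera call. They do not tell look-alikes from the thing itself.
- manip.silhouettes(query, camera): "region" (480x640 bool, what is visible of it) and "pixel" ([column, row] in pixels, amid what is visible of it).
The state is a dict: "clock": time; "joint_positions": joint angles; "qd": joint speeds; "effort": joint torques, N m; "eef_pos": TCP position; "eef_rot": TCP orientation; "force": force on the tool from outside, world axes, zero at the start; "wrist_torque": the same for the moment, N m; "finger_gap": finger opening in m; "finger_force": force on a finger pad.
Only numpy, scipy, OpenCV 4.12 (cv2) and the standard library are available. Lean on these libraries where they do the work, as an engineer would, in place of code of your own. Each camera call takes 0.05 s, during which the arm holds its last target. There are 200 camera calls.

TASK

Set the brass stamping die in its holder without picking it up: push it across the bed until its long side is flat against the graduated rail, then keep it pinned along the rail and drag it into the corner, fully home under the lip of the end stop. Then push the red-knobbed cam lever over as far as it goes, so that the die is locked in the corner, and leave the other things on the table where they are.

Things in the scene. Friction and masses are not known exactly. Their poses are not given: they have to be found in the camera images.
- stamping_die: Loose brass block, small flower in relief on its copper-coloured face; 30 mm (its x) by 40 mm (its y) by 10 mm high, 0.07 to 0.14 kg. Origin at the centre of its underside, z up. It starts lying flat on the open part of the holder's bed, turned up to 0.35 rad, 35 to 60 mm short of the rail. It must not be lifted or tipped.
- die_holder: Fixed dark steel bed plate, 10 mm thick: x -85 to +50, y -115 to +85 mm in its own frame; the bed is 10 mm above the table. Origin on the table, z up; at yaw 0 its x points away from the robot, y to the robot's left. It carries the rail, end stop and cam lever. A wooden carrying handle 23 mm thick lies at x = -20 mm, y -124 to -208 mm.
- rail_mid (a point): Point at mid length of the rail's inner (-x) face, on the bed: (30, -15, 10) mm in the holder's frame. The rail is a steel bar with black graduations along the holder's y from y = -110 to +80 mm, 16 mm wide, 12 mm high above the bed. The lane along it is open from above and the -x side. Bed, rail and die are smooth (friction about 0.25), slipperier than a fingertip on the die.
- stop_face (a point): Point on the end stop's inner (-y) face, on the bed: (15, 60, 10) mm in the holder's frame. The stop is a steel block 12 mm high above the bed, x -20 to +30 mm, y 60 to 80 mm. On it a 4 mm thick lip overhangs the bed to y = 56 mm (x -5 to +25 mm), its underside 12 mm above the bed, so the die passes under it.
- corner_seat (a point): Point on the bed where the die's origin lies when the die is fully home in the corner: (15, 40, 10) mm in the holder's frame. There the die's long (y) axis is along the rail and its short faces are at y = 20 and 60 mm; either end may lead.
- cam_lever (a joint): Hinge angle of the cam lever, rad, upright axis at (-13.8, 40) mm in the holder's frame, anticlockwise from above positive. Open at 0 (starts 0 to 0.25); the bar points at 184 deg + joint value from the holder's x. 1.5 is its stop: bar parallel to the rail, along -y, cam pressing the seated die on the rail (from about 1.25). Moves with 1 to 5 N at the knob, stays where left.
- lever_knob (a point): Middle of the red upright knob at the end of the cam lever, 62 mm from the hinge axis, 41 mm above the table. Knob 15 mm across at most, 11 mm at its foot, from 27 to 56 mm above the table; the lever bar under it is 11 mm wide, 22 to 28 mm above the table. The round steel cam at the axis reaches at most 14.5 mm from it, 10 to 21 mm above the table.
- rivet_tin: Round aluminium tin, 56 mm across, 29 mm high, standing on the table behind the rail. Origin under its centre. A bystander.
- swivel_hook: Flat brass swivel hook, 82 x 32 x 8 mm, lying on the table behind the rail. Origin near its centre, on the table. A bystander.
- wood_block: Brown hardwood block, 30 x 36 x 30 mm, on the table to the left of the end stop. Origin under its centre. A bystander.
- pricking_iron: Black pricking iron, 109 x 16 x 12 mm, lying on the table on the robot's side of the holder. Origin near its centre, on the table. A bystander.
- awl: Awl with a wooden handle, 111 x 28 x 28 mm, lying on the table at the left. Origin near its centre, on the table. A bystander.
- wax_block: Yellow round of wax, 51 mm across, 17 mm high, on the table at the far left. Origin near its centre, on the table. A bystander.
Mind the look-alikes: they are no part of the job. What is meant by the stamping_die is not grey, and is the larger of those in its own colour.

How it is judged (in metres and radians):
On the way, in this order (a step that is already met when the one before it is completed fails the run):
1. the die lies flat against the rail, still out of the corner (x of stamping_die in the frame of die_holder above 0.0125 m and angle between the y axis of stamping_die and the y axis of die_holder, either way round below 0.12 rad and y of stamping_die in the frame of die_holder below 0 m), for 0.2 s.
2. the die is home in the corner, the cam lever not yet locked (horizontal distance between stamping_die and corner_seat below 0.003 m and angle between the y axis of stamping_die and the y axis of die_holder, either way round below 0.1 rad and value of joint cam_lever below 1 rad), for 0.2 s.
At the end, for the whole second after the job is handed in: the die lies flat within 3 mm of its seat in the corner, square to the rail, and the cam lever stays at its stop (joint above 1.38 rad of 1.5) with the cam bearing on the die (horizontal distance between stamping_die and corner_seat below 0.003 m and angle between the y axis of stamping_die and the y axis of die_holder, either way round below 0.06 rad and angle between stamping_die's own z axis and vertical below 0.06 rad and value of joint cam_lever above 1.38 rad and contact force between cam_lever and stamping_die above 0.3 N and linear speed of stamping_die below 0.01 m/s); the robot touches nothing.
It fails at once if the die is lifted off the bed (z of stamping_die in the frame of die_holder above 0.016 m).
It fails at once if the die is tipped (angle between stamping_die's own z axis and vertical above 0.3 rad).
It fails at once if the die goes towards the corner away from the rail (y of stamping_die in the frame of die_holder above 0 m and x of stamping_die in the frame of die_holder below 0.01 m).
It fails at once if a bystander is disturbed (distance of any of rivet_tin, swivel_hook, wood_block, pricking_iron, wax_block from where it was at the start of the episode above 0.02 m or distance of awl from where it was at the start of the episode above 0.03 m).
It also fails if it takes over 59 s, if anything falls off the work surface, if the arm or the gripper's body presses on something with over 40 N, if the wrist force passes 120 N, or if a joint passes its speed limit or range.

## Working session

There is one attempt and no reset: what is moved stays moved. The work goes in short steps, Python scripts to look and compute and a tool call to move; the robot and the scene stay as the last step left them, time stands still between calls to the robot, and variables do not carry over. Pictures are saved under pics/ and viewed, at most 10 in all, crops included, and the job is handed in when it is done.

Besides the shell and the picture viewer there is one more tool, called after "Emit:" as name([rows], argument=value, ...), one row to a line, values as JSON. apply_moves: Moves the arm, as the interface text tells. Its arguments: {"type":"object","properties":{"rows":{"type":"array","items":{"type":"object","properties":{"offset":{"type":"array","items":{"type":"number","minimum":-1,"maximum":1}},"twist":{"type":"array","items":{"type":"number","minimum":-1,"maximum":1}},"fingers":{"type":"number"}}}},"newtons":{"type":"number"}},"required":["rows"]}

```bash
ls; mkdir -p pics; cat > h.py <<'E'
import numpy as np, cv2
from plant import manip as m
def K(p): return 240/np.tan(np.radians(p["vfov"])/2)
def cam(name):
    s=m.get_state(); p=m.camera_params(name); im,d=m.grab_frame(name)
    if "mount" in p:
        T=np.eye(4);T[:3,:3]=np.array(s["eef_rot"]);T[:3,3]=s["eef_pos"]
        M=T@np.array(p["mount"]); 
    else:
        M=np.eye(4);R=np.array(p["R"]);M[:3,:3]=R.T;M[:3,3]=-R.T@np.array(p["t"])
    f=K(p); v,u=np.mgrid[:480,:640]
    P=np.stack([(u-p["cx"])/f*d,(v-p["cy"])/f*d,d],-1)@M[:3,:3].T+M[:3,3]
    P[d==0]=np.nan
    return im,d,P,M,p
def save(im,fn): cv2.imwrite(fn,im[:,:,::-1])
E
python3 - <<'E'
from h import *
im,d,P,M,p=cam("scene"); save(im,"pics/s.png"); print(M.round(3),p["vfov"])
np.save("P.npy",P)
for q in ["stamping_die","die_holder","lever_knob","cam_lever","rivet_tin","awl","wood_block","pricking_iron","swivel_hook"]:
    for r in m.silhouettes(q,"scene")[:3]:
        print(q,r["p"],r["pixel"],np.nanmedian(P[r["region"]],0).round(4),r["region"].sum())
print(m.get_state())
im,d,P,M,p=cam("side"); save(im,"pics/side.png")
E
```

```text
pics
[[ 0.912 -0.164  0.377  0.209]
 [-0.41  -0.414  0.813 -0.755]
 [ 0.022 -0.895 -0.445  0.479]
 [ 0.     0.     0.     1.   ]] 51.22933094347013
stamping_die 0.81 [318.1, 357.8] [ 0.4507 -0.2301  0.008 ] 267
stamping_die 0.78 [360.0, 307.5] [ 0.5604 -0.1467  0.0208] 322
stamping_die 0.69 [447.5, 351.0] [ 0.6418 -0.2869  0.0104] 471
die_holder 0.74 [360.8, 303.9] [ 0.5607 -0.1465  0.0209] 298
die_holder 0.61 [351.1, 298.0] [ 0.562  -0.1141  0.0112] 5844
lever_knob 0.63 [321.6, 273.6] [ 0.5391 -0.0453  0.0283] 390
cam_lever 0.56 [319.6, 273.7] [ 0.5363 -0.0458  0.0283] 369
rivet_tin 0.81 [384.1, 258.0] [ 0.6756 -0.0291  0.0273] 606
awl 0.64 [329.8, 230.4] [0.6416 0.1364 0.0191] 155
wood_block 0.61 [333.0, 251.3] [0.599  0.0493 0.0234] 354
pricking_iron 0.8 [283.5, 313.2] [ 0.4485 -0.1086  0.0094] 232
pricking_iron 0.33 [353.0, 294.6] [ 0.5622 -0.1155  0.0111] 5804
swivel_hook 0.57 [416.0, 292.1] [ 0.6786 -0.135   0.006 ] 177
{'clock': 0.5, 'joint_positions': array([-4.84950043e+00,  2.00946393e+01,  9.46445143e+01, -2.44263340e-03,
        6.52669733e+01, -4.84752528e+00]), 'qd': array([-0.05187361, -0.02078619,  0.05751357, -0.023343  ,  0.01192155,
        0.02764027]), 'effort': array([-5.56466584e-04, -4.96964157e+01, -2.85333323e+01,  6.98713283e-02,
        2.24533060e-02, -4.69589236e-05]), 'eef_pos': array([ 5.49948669e-01, -2.71780328e-06,  2.18600680e-01]), 'eef_rot': array([[ 1.66323996e-05,  9.99999994e-01, -1.09826380e-04],
       [ 9.99999999e-01, -1.66356442e-05, -2.95424148e-05],
       [-2.95442416e-05, -1.09825889e-04, -9.99999994e-01]]), 'force': array([-0.00150844,  0.33565132,  0.77933693]), 'wrist_torque': array([ 0.02514443, -0.03590332,  0.07670105]), 'finger_force': 0.0, 'finger_gap': 0.09311145879464208}
```

View pics/s.png

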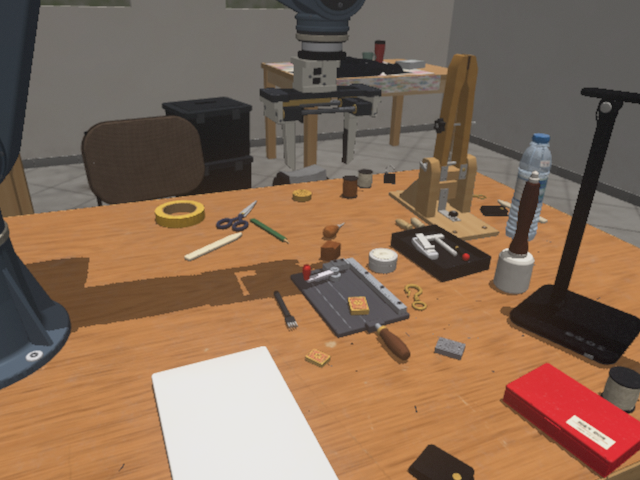

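Candidates: (318,358) is a small brass block on the bare table, (360,307) is a brass block on the bed, and (447,351) is grey. The one on the bed fits: it is brass, the larger, and 20 mm high, which is the bed plus the die. I'll check this from above.

Emit:
apply_moves([
  {"offset": [-0.4, 0, -0.2]},
  {"offset": [-0.8, 0, -0.4]},
  {"offset": [-0.8, 0, -0.4]},
  {"offset": [-0.8, 0, -0.4]},
])

```text
$.rows[0]: bad value
```

```bash
python3 - <<'E'
from h import *
im,d,P,M,p=cam("wrist"); save(im,"pics/w.png"); np.save("Pw.npy",P); print(M.round(3),p["vfov"])
out=[]
for q in ["stamping_die","lever_knob","die_holder","cam_lever"]:
    for r in m.silhouettes(q,"wrist")[:2]:
        print(q,r["p"],r["pixel"],np.nanmedian(P[r["region"]],0).round(4),r["region"].sum())
for lo,hi in [(.018,.0215),(.008,.0125),(.0215,.0245)]:
    k=(P[...,2]>lo)&(P[...,2]<hi); print(lo,k.sum())
E
```

```text
[[ 1.    -0.    -0.001  0.549]
 [-0.001 -0.97  -0.245  0.067]
 [-0.001  0.245 -0.97   0.384]
 [ 0.     0.     0.     1.   ]] 69.32408290386772
stamping_die 0.79 [238.9, 391.5] [ 0.4511 -0.2224  0.0069] 455
stamping_die 0.68 [328.2, 320.4] [ 0.5618 -0.1216  0.0185] 246
lever_knob 0.81 [304.8, 256.4] [ 0.5373 -0.0399  0.0273] 821
lever_knob 0.28 [333.2, 264.9] [ 0.5649 -0.058   0.0096] 15204
die_holder 0.94 [330.5, 269.1] [ 0.5644 -0.0573  0.0096] 14933
cam_lever 0.63 [305.9, 253.6] [ 0.5362 -0.04    0.0273] 902
0.018 3858
0.008 12927
0.0215 2929
```

View pics/w.png

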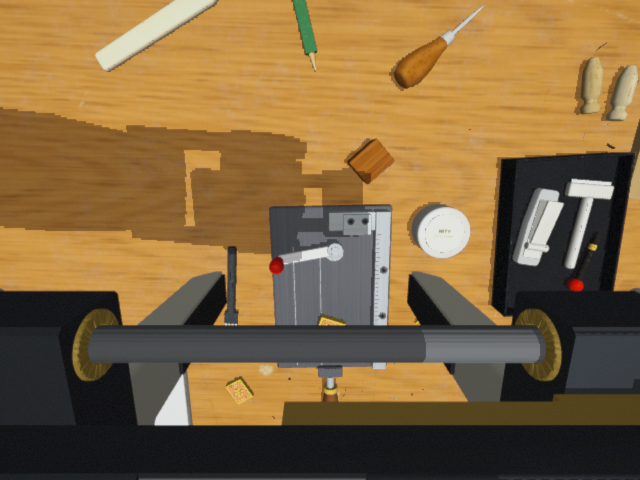

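The wrist view shows the holder plate spanning about (270..390, 205..370), the knob at (277,266) and the die at (330,321), partly hidden by the gripper. I'll shift toward -y for a clear view.

Emit:
apply_moves([
  {"offset": [-0.5, 0, 0], "twist": [0, 0, 0], "fingers": 0},
  {"offset": [-1, 0, 0], "twist": [0, 0, 0], "fingers": 0},
  {"offset": [-1, 0, 0], "twist": [0, 0, 0], "fingers": 255},
  {"offset": [-1, 0, 0], "twist": [0, 0, 0], "fingers": 255},
  {"offset": [-1, 0, 0], "twist": [0, 0, 0], "fingers": 255},
])

```text
clock: 1.42
eef_pos: [0.5501, -0.1188, 0.2187]
eef_rot: [[-0.001, 1.0, -0.0], [1.0, 0.001, 0.0], [0.0, -0.0, -1.0]]
force: [-0.5, 0.3, -0.0]
finger_gap: 0.0673
finger_force: 0.0
```

```bash
python3 - <<'E'
from h import *
im,d,P,M,p=cam("wrist"); save(im,"pics/w2.png"); np.save("Pw.npy",P)
s=m.get_state(); print(s["clock"],s["eef_pos"],s["finger_gap"])
for q in ["stamping_die","lever_knob","die_holder"]:
    for r in m.silhouettes(q,"wrist")[:2]:
        print(q,r["p"],r["pixel"],np.nanmedian(P[r["region"]],0).round(4),r["region"].sum())
z=P[...,2]; 
def rect(k):
    n,l,st,c=cv2.connectedComponentsWithStats(k.astype(np.uint8))
    i=1+np.argmax(st[1:,4]); q=P[l==i][:,:2].astype(np.float32)*1000
    return st[i], cv2.minAreaRect(q)
box=(abs(P[...,0]-.56)<.12)&(abs(P[...,1]+.1)<.16)
print("bed", rect(box&(z>.006)&(z<.05)))
print("rail", rect(box&(z>.0205)&(z<.0245)&(P[...,0]>.575)))
g=im.astype(int); br=(g[...,0]-g[...,2]>50)&box&(z>.015)&(z<.0225)
print("die", rect(br))
red=(g[...,0]>120)&(g[...,1]<60)&(z>.025)&box
print("knob",red.sum(),np.nanmean(P[red],0),np.nanmin(P[red],0),np.nanmax(P[red],0))
E
```

```text
1.475 [ 0.55007572 -0.11882862  0.21869097] 0.06338692170034009
stamping_die 0.91 [328.8, 238.3] [ 0.5617 -0.1383  0.0197] 1049
lever_knob 0.62 [306.8, 138.7] [ 0.5412 -0.041   0.0274] 1029
die_holder 0.89 [332.6, 178.0] [ 0.5652 -0.0785  0.0096] 23315
bed (array([  265,    88,   134,   237, 23976], dtype=int32), ((565.9197998046875, -117.78715515136719), (135.0442657470703, 256.8460998535156), 1.0989797115325928))
rail (array([ 366,   91,   31,  184, 2374], dtype=int32), ((616.5369873046875, -87.92692565917969), (29.687129974365234, 189.3704833984375), 3.270200729370117))
die (array([ 310,  215,   38,   42, 1009], dtype=int32), ((561.856689453125, -139.6193084716797), (40.11806869506836, 30.092676162719727), 71.5127944946289))
knob 174 [ 0.50761003 -0.0456625   0.05371819] [ 0.50100259 -0.05157125  0.04912354] [ 0.51395734 -0.03903128  0.05650807]
```

View pics/w2.png

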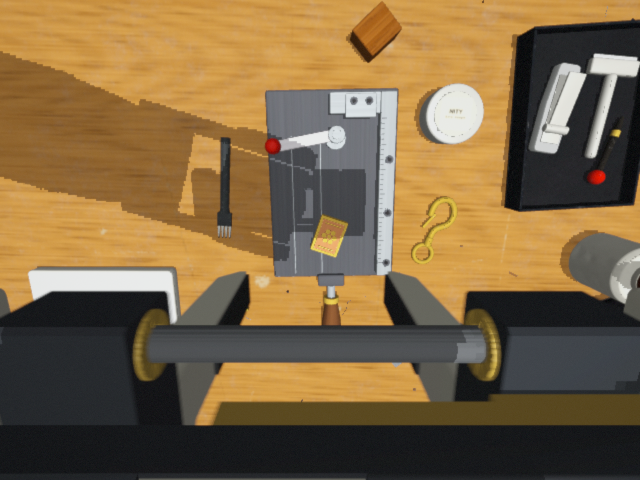

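```bash
python3 - <<'E'
from h import *
P=np.load("Pw.npy"); im=cv2.imread("pics/w2.png")
c=im[195:295,270:420]; cv2.imwrite("pics/crop.png",cv2.resize(c,None,fx=5,fy=5,interpolation=cv2.INTER_CUBIC))
Lx,Rx,Ro=[],[],[]
for v in range(95,272,2):
    r=P[v]; 
    L=np.where((r[:,2]>.0075)&(r[:,2]<.013)&(abs(r[:,0]-.56)<.13))[0]
    R=np.where((r[:,2]>.018)&(r[:,2]<.025)&(r[:,0]>.588)&(r[:,0]<.64))[0]
    if len(L): Lx.append(r[L[0],:2])
    if len(R)>3: Rx.append(r[R[0],:2]); Ro.append(r[R[-1],:2])
for n,a in (("L",Lx),("Ri",Rx),("Ro",Ro)):
    a=np.array(a); f=np.polyfit(a[:,1],a[:,0],1)
    for _ in range(4):
        e=a[:,0]-np.polyval(f,a[:,1]); k=abs(e)<max(.0015,1.5*np.median(abs(e))); f=np.polyfit(a[k,1],a[k,0],1)
    print(n,len(a),k.sum(),"slope deg",np.degrees(np.arctan(f[0])),"x at y=-.08",np.polyval(f,-.08), a[k,1].min(),a[k,1].max())
# stop top
z=P[...,2]
k=(z>.019)&(z<.029)&(P[...,0]>.53)&(P[...,0]<.597)&(P[...,1]>-.03)&(P[...,1]<.02)
print("stop/lip",k.sum(),np.percentile(P[k],[2,50,98],axis=0).round(4))
k=(z>.006)&(z<.03)&(abs(P[...,0]-.565)<.08); print("y extents",np.nanmax(P[k][:,1]))
for u in range(280,395,15):
    col=P[60:300,u]; kk=np.where((col[:,2]>.0075)&(col[:,2]<.03))[0]; b=np.where((col[:,2]>.0075)&(col[:,2]<.013))[0]
    print(u,col[kk[0]].round(4),col[b[-1]].round(4))
E
```

```text
L 89 89 slope deg 1.113235790550541 x at y=-.08 0.4688781129146565 -0.18355530024191694 0.004331394497344751
Ri 89 78 slope deg -1.0298932101902991 x at y=-.08 0.6129087333242904 -0.17874887554865593 -0.017786077545910883
Ro 89 88 slope deg -1.0320477415118885 x at y=-.08 0.6279995077880177 -0.17629351954672917 0.002312181392661067
stop/lip 922 [[ 0.5619 -0.0288  0.0198]
 [ 0.5793 -0.0063  0.0246]
 [ 0.5963  0.0051  0.0283]]
y extents 0.08075255252904337
280 [0.5117 0.0091 0.0075] [ 0.5069 -0.1895  0.0081]
295 [0.527  0.0087 0.0096] [ 0.5242 -0.1887  0.0103]
310 [0.5421 0.0088 0.0095] [ 0.5413 -0.1877  0.0098]
325 [0.5571 0.0098 0.009 ] [ 0.5586 -0.2128  0.0112]
340 [0.5721 0.0097 0.0095] [ 0.5755 -0.1961  0.0129]
355 [0.5871 0.0096 0.0102] [ 0.5928 -0.1879  0.009 ]
370 [0.601  0.0359 0.0112] [ 0.6101 -0.1871  0.0079]
385 [0.6175 0.011  0.0079] [0.6175 0.009  0.0084]
```

View pics/crop.png

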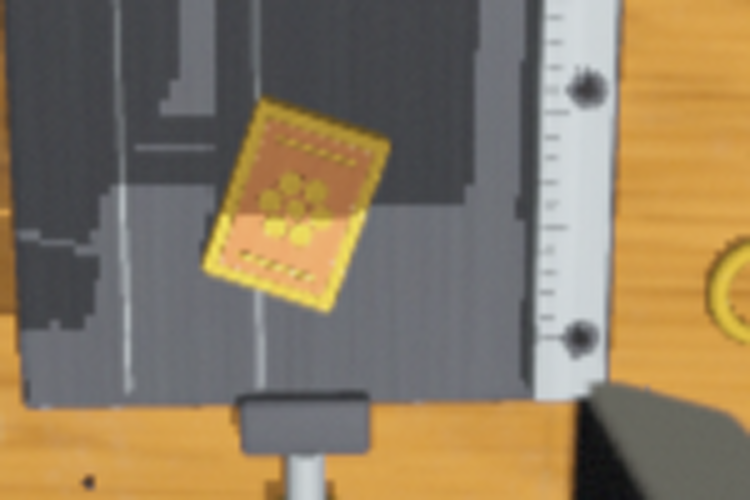

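The enlarged crop confirms the die: a brass block with a copper face and flower, 40x30 mm. It is about 37 mm short of the rail and turned about -19.5° relative to the holder. The holder sits at roughly (0.583, -0.0744) with yaw 1.05°. I'll turn the closed gripper so it makes a 35 mm wide pusher and bring it down on the robot side of the die.

Emit:
apply_moves([
  {"offset": [-0.19, -0.23, 0.2], "twist": [0, 0, 0.03], "fingers": 255},
  {"offset": [-0.19, -0.23, 0.4], "twist": [0, 0, 0.06], "fingers": 255},
  {"offset": [-0.19, -0.23, 0.6], "twist": [0, 0, 0.09], "fingers": 255},
  {"offset": [-0.19, -0.23, 0.8], "twist": [0, 0, 0.12], "fingers": 255},
  {"offset": [-0.19, -0.23, 0.95], "twist": [0, 0, 0.147], "fingers": 255},
  {"offset": [-0.19, -0.23, 0.95], "twist": [0, 0, 0.175], "fingers": 255},
  {"offset": [-0.19, -0.23, 0.95], "twist": [0, 0, 0.2], "fingers": 255},
  {"offset": [-0.19, -0.23, 0.95], "twist": [0, 0, 0.225], "fingers": 255},
  {"offset": [-0.19, -0.23, 0.95], "twist": [0, 0, 0.247], "fingers": 255},
  {"offset": [-0.19, -0.23, 0.95], "twist": [0, 0, 0.247], "fingers": 255},
  {"offset": [-0.19, -0.23, 0.95], "twist": [0, 0, 0.247], "fingers": 255},
  {"offset": [-0.19, -0.23, 0.95], "twist": [0, 0, 0.247], "fingers": 255},
])

```text
clock: 3.12
eef_pos: [0.5224, -0.1427, 0.1046]
eef_rot: [[1.0, 0.021, -0.0], [0.021, -1.0, -0.0], [-0.0, 0.0, -1.0]]
force: [-1.0, -0.1, 0.5]
finger_gap: 0.0006
finger_force: 0.0
```

```bash
python3 - <<'E'
from h import *
for n in ("side","scene"):
    im,d,P,M,p=cam(n); q=m.silhouettes("stamping_die",n)
    for r in q[:3]: print(n,r["p"],r["pixel"],np.nanmedian(P[r["region"]],0).round(4))
    if n=="side": save(im,"pics/side2.png")
E
```

```text
side 0.82 [410.7, 351.2] [ 0.642  -0.2875  0.0102]
side 0.59 [336.3, 311.5] [ 0.5607 -0.1486  0.0202]
side 0.5 [288.2, 352.8] [ 0.4501 -0.2288  0.0073]
scene 0.85 [317.2, 357.0] [ 0.4505 -0.23    0.0079]
scene 0.81 [449.6, 346.8] [ 0.6421 -0.2866  0.0102]
scene 0.76 [361.5, 307.3] [ 0.5603 -0.1457  0.0206]
```

View pics/side2.png

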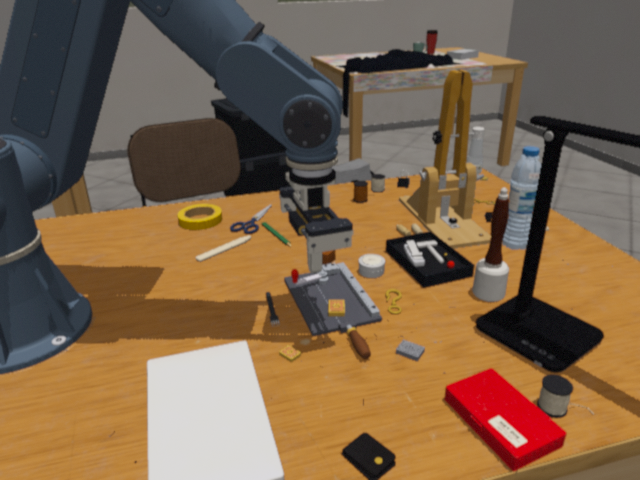

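```bash
cat >> h.py <<'E'
def rect(P,k):
    n,l,st,c=cv2.connectedComponentsWithStats(k.astype(np.uint8))
    if n<2: return None
    i=1+np.argmax(st[1:,4]); return int(st[i,4]), cv2.minAreaRect(P[l==i][:,:2].astype(np.float32)*1000)
def die(im,P):
    g=im.astype(int); z=P[...,2]
    box=(abs(P[...,0]-.57)<.07)&(P[...,1]>-.185)&(P[...,1]<.01)
    return rect(P,(g[...,0]-g[...,2]>45)&box&(z>.0165)&(z<.0245))
E
python3 - <<'E'
from h import *
for n in ("wrist","scene","side"):
    im,d,P,M,p=cam(n); print(n,M[:3,3].round(3),die(im,P)); z=P[...,2]
    if n=="wrist": save(im,"pics/w3.png")
    a=[];b=[]
    for v in range(480):
        r=P[v]; k=np.where((r[:,2]>.0195)&(r[:,2]<.0245)&(r[:,0]>.59)&(r[:,0]<.65)&(r[:,1]>-.17)&(r[:,1]<-.03))[0]
        if len(k)>4: a.append(r[k].mean(0))
    a=np.array(a)
    if len(a)>5: f=np.polyfit(a[:,1],a[:,0],1); print("rail centre x at -.08",np.polyval(f,-.08),np.degrees(np.arctan(f[0])),"n",len(a))
    k=(abs(P[...,0]-.54)<.02)&(z>.0075)&(z<.013)&(P[...,1]<.02)&(P[...,1]>-.21); print("bed y",np.percentile(P[k][:,1],[.3,99.7]).round(4))
E
```

```text
wrist [ 0.589 -0.142  0.27 ] (2323, ((561.9381713867188, -139.8799285888672), (39.94403839111328, 30.10761833190918), 71.45201873779297))
rail centre x at -.08 0.602211458361425 -42.929191507254195 n 25
bed y [-0.1889  0.0085]
scene [ 0.209 -0.755  0.479] (270, ((562.77587890625, -140.4632568359375), (42.05255126953125, 29.787015914916992), 71.62747955322266))
rail centre x at -.08 0.6208452160776686 -0.49132111201368156 n 38
bed y [-0.2003  0.007 ]
side [ 0.309 -0.9    0.572] (225, ((562.0704956054688, -139.92469787597656), (43.08092498779297, 29.341611862182617), 70.54861450195312))
rail centre x at -.08 0.6201286374033487 -0.937834634770564 n 36
bed y [-0.1995  0.0075]
```

View pics/w3.png

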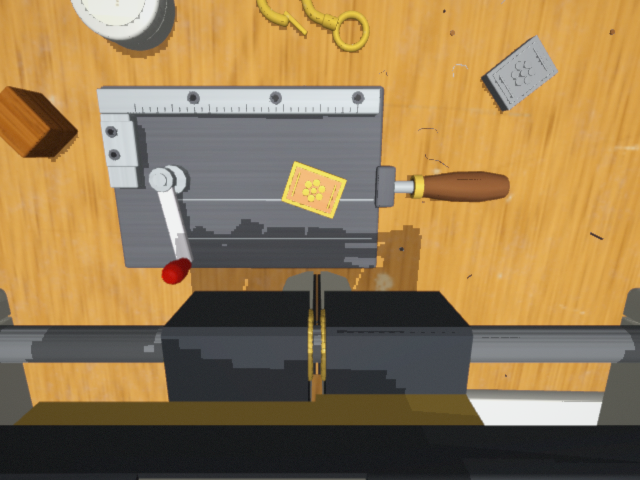

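All the views agree, with the die at (0.562, -0.140). Next I'll descend and push toward the rail.

Emit:
apply_moves([
  {"offset": [0, 0, 0.4], "twist": [0, 0, 0], "fingers": 255},
  {"offset": [0, 0, 0.7], "twist": [0, 0, 0], "fingers": 255},
  {"offset": [0, 0, 0.76], "twist": [0, 0, 0], "fingers": 255},
  {"offset": [0, 0, 0.76], "twist": [0, 0, 0], "fingers": 255},
  {"offset": [0.05, 0, 0.76], "twist": [0, 0, 0], "fingers": 255},
  {"offset": [0.09, 0, 0.76], "twist": [0, 0, 0], "fingers": 255},
  {"offset": [0.13, 0, 0.76], "twist": [0, 0, 0], "fingers": 255},
  {"offset": [0.16, 0, 0.76], "twist": [0, 0, 0], "fingers": 255},
  {"offset": [0.19, 0, 0.76], "twist": [0, 0, 0], "fingers": 255},
  {"offset": [0.22, 0, 0.76], "twist": [0, 0, 0], "fingers": 255},
  {"offset": [0.25, 0, 0.76], "twist": [0, 0, 0], "fingers": 255},
  {"offset": [0.28, 0, 0.76], "twist": [0, 0, 0], "fingers": 255},
  {"offset": [0.31, 0, 0.76], "twist": [0, 0, 0], "fingers": 255},
  {"offset": [0.34, 0, 0.76], "twist": [0, 0, 0], "fingers": 255},
  {"offset": [0.37, 0, 0.76], "twist": [0, 0, 0], "fingers": 255},
  {"offset": [0.4, 0, 0.76], "twist": [0, 0, 0], "fingers": 255},
])

```text
clock: 5.48
eef_pos: [0.5706, -0.1419, 0.0134]
eef_rot: [[1.0, 0.019, -0.0], [0.019, -1.0, -0.0], [-0.0, 0.0, -1.0]]
force: [0.7, 0.2, 0.2]
finger_gap: 0.0006
finger_force: 0.2
```

```bash
python3 - <<'E'
from h import *
print(m.get_state()["force"])
for n in ("wrist","scene","side"):
    im,d,P,M,p=cam(n); print(n,die(im,P))
    if n=="wrist": save(im,"pics/w4.png")
E
```

```text
[0.72498899 0.22364624 0.22428279]
wrist (5148, ((593.48974609375, -136.7104034423828), (30.460994720458984, 40.09331130981445), 0.9652034044265747))
scene (150, ((601.3072509765625, -144.83058166503906), (44.563377380371094, 22.92136573791504), 56.634063720703125))
side (171, ((599.449462890625, -139.76136779785156), (47.19818115234375, 26.088590621948242), 70.201904296875))
```

The die is already square and about 5.5 mm from the rail. I'll push the rest of the way.

Emit:
apply_moves([
  {"offset": [0.02, 0, 0], "twist": [0, 0, 0], "fingers": 255},
  {"offset": [0.04, 0, 0], "twist": [0, 0, 0], "fingers": 255},
  {"offset": [0.05, 0, 0], "twist": [0, 0, 0], "fingers": 255},
  {"offset": [0.053, 0, 0], "twist": [0, 0, 0], "fingers": 255},
  {"offset": [0.053, 0, 0], "twist": [0, 0, 0], "fingers": 255},
  {"offset": [0.053, 0, 0], "twist": [0, 0, 0], "fingers": 255},
])

```text
clock: 6.38
eef_pos: [0.5761, -0.1417, 0.0133]
eef_rot: [[1.0, 0.019, -0.001], [0.019, -1.0, 0.0], [-0.001, -0.0, -1.0]]
force: [-5.5, -0.2, 1.6]
finger_gap: 0.0004
finger_force: 2.6
```

```bash
python3 - <<'E'
from h import *
print(m.get_state()["force"],m.get_state()["eef_pos"])
im,d,P,M,p=cam("wrist"); print(die(im,P))
E
```

```text
[-5.45045204 -0.21130149  1.55036353] [ 0.57611516 -0.14166551  0.01327685]
(5008, ((598.6233520507812, -136.60728454589844), (29.910602569580078, 40.262901306152344), 1.0411969423294067))
```

The die is flat on the rail, with 5.5 N of contact. Now I'll back off, lift, turn the pusher square to the rail, and come down behind the die's near end.

Emit:
apply_moves([
  {"offset": [-0.05, 0, 0], "twist": [0, 0, 0], "fingers": 255},
  {"offset": [-0.06, 0, -0.15], "twist": [0, 0, 0], "fingers": 255},
  {"offset": [-0.06, 0, -0.3], "twist": [0, 0, 0], "fingers": 255},
  {"offset": [0.13, 0.25, -0.3], "twist": [0, 0, -0.029], "fingers": 255},
  {"offset": [0.13, 0.25, -0.3], "twist": [0, 0, -0.058], "fingers": 255},
  {"offset": [0.13, 0.25, -0.3], "twist": [0, 0, -0.087], "fingers": 255},
  {"offset": [0.13, 0.25, -0.3], "twist": [0, 0, -0.116], "fingers": 255},
  {"offset": [0.13, 0.25, -0.3], "twist": [0, 0, -0.145], "fingers": 255},
  {"offset": [0.13, 0.25, -0.3], "twist": [0, 0, -0.174], "fingers": 255},
  {"offset": [0.13, 0.25, -0.3], "twist": [0, 0, -0.203], "fingers": 255},
  {"offset": [0.13, 0.25, -0.3], "twist": [0, 0, -0.232], "fingers": 255},
  {"offset": [0.13, 0.25, -0.3], "twist": [0, 0, -0.25], "fingers": 255},
  {"offset": [0.13, 0.25, -0.3], "twist": [0, 0, -0.25], "fingers": 255},
  {"offset": [0.13, 0.25, -0.15], "twist": [0, 0, -0.25], "fingers": 255},
  {"offset": [0.13, 0.25, 0], "twist": [0, 0, -0.25], "fingers": 255},
  {"offset": [0.13, 0.25, 0], "twist": [0, 0, -0.25], "fingers": 255},
  {"offset": [0.13, 0.25, 0], "twist": [0, 0, -0.25], "fingers": 255},
])

```text
clock: 8.55
eef_pos: [0.5925, -0.1713, 0.0127]
eef_rot: [[-0.018, 1.0, -0.001], [1.0, 0.018, 0.0], [0.0, -0.001, -1.0]]
force: [0.4, 0.2, 0.8]
finger_gap: 0.0005
finger_force: 0.0
```

```bash
python3 - <<'E'
from h import *
s=m.get_state();print(s["clock"],s["eef_pos"],s["force"])
for n in ("wrist","scene"):
    im,d,P,M,p=cam(n); print(die(im,P))
    if n=="wrist": save(im,"pics/w5.png")
E
```

```text
8.55 [ 0.59250587 -0.17134221  0.01266455] [0.3970246  0.22750981 0.75826873]
(5372, ((598.9520874023438, -136.96563720703125), (30.24591827392578, 40.84368133544922), 0.9726846814155579))
(61, ((586.14453125, -132.20777893066406), (26.56363296508789, 13.659896850585938), 61.21460723876953))
```

View pics/w5.png

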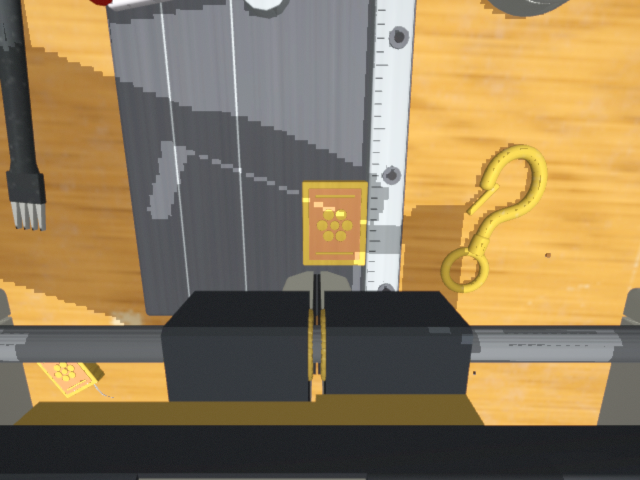

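The picture shows the die flush against the rail at (303–367, 182–265), with the pusher behind it. I'll push along the rail with a slight bias toward it.

Emit:
apply_moves([
  {"offset": [0.03, 0, -0.006], "twist": [0, 0, 0], "fingers": 255},
  {"offset": [0.06, 0, -0.006], "twist": [0, 0, 0], "fingers": 255},
  {"offset": [0.09, 0.002, -0.006], "twist": [0, 0, 0], "fingers": 255},
  {"offset": [0.12, 0.004, -0.006], "twist": [0, 0, 0], "fingers": 255},
  {"offset": [0.15, 0.006, -0.006], "twist": [0, 0, 0], "fingers": 255},
  {"offset": [0.18, 0.008, -0.006], "twist": [0, 0, 0], "fingers": 255},
  {"offset": [0.21, 0.01, -0.006], "twist": [0, 0, 0], "fingers": 255},
  {"offset": [0.24, 0.012, -0.006], "twist": [0, 0, 0], "fingers": 255},
  {"offset": [0.27, 0.013, -0.006], "twist": [0, 0, 0], "fingers": 255},
  {"offset": [0.3, 0.014, -0.006], "twist": [0, 0, 0], "fingers": 255},
  {"offset": [0.33, 0.015, -0.006], "twist": [0, 0, 0], "fingers": 255},
  {"offset": [0.36, 0.016, -0.006], "twist": [0, 0, 0], "fingers": 255},
  {"offset": [0.4, 0.017, -0.006], "twist": [0, 0, 0], "fingers": 255},
  {"offset": [0.44, 0.018, -0.006], "twist": [0, 0, 0], "fingers": 255},
])

```text
clock: 10.4
eef_pos: [0.5941, -0.1183, 0.0142]
eef_rot: [[-0.019, 1.0, 0.0], [1.0, 0.019, 0.0], [0.0, 0.0, -1.0]]
force: [-0.2, 0.1, -0.1]
finger_gap: 0.0007
finger_force: 0.2
```

```bash
python3 - <<'E'
from h import *
s=m.get_state();print(s["clock"],s["eef_pos"],s["force"])
im,d,P,M,p=cam("wrist"); r=die(im,P); print(r)
c,si=np.cos(np.radians(1.05)),np.sin(np.radians(1.05)); q=np.array(r[1][0])-[582.5,-74.4]; print("local",c*q[0]+si*q[1],-si*q[0]+c*q[1])
E
```

```text
10.4 [ 0.59408088 -0.11830039  0.01416555] [-0.16104005  0.1027022  -0.10014186]
(5148, ((597.9780883789062, -89.066162109375), (30.089685440063477, 40.28834533691406), 1.1495208740234375))
local 15.206732951087876 -14.947334338871187
```

Emit:
apply_moves([
  {"offset": [0.03, 0, 0], "twist": [0, 0, 0], "fingers": 255},
  {"offset": [0.06, 0.001, 0], "twist": [0, 0, 0], "fingers": 255},
  {"offset": [0.09, 0.001, 0], "twist": [0, 0, 0], "fingers": 255},
  {"offset": [0.12, 0.002, 0], "twist": [0, 0, 0], "fingers": 255},
  {"offset": [0.15, 0.002, 0], "twist": [0, 0, 0], "fingers": 255},
  {"offset": [0.18, 0.003, 0], "twist": [0, 0, 0], "fingers": 255},
  {"offset": [0.21, 0.003, 0], "twist": [0, 0, 0], "fingers": 255},
  {"offset": [0.24, 0.004, 0], "twist": [0, 0, 0], "fingers": 255},
  {"offset": [0.27, 0.004, 0], "twist": [0, 0, 0], "fingers": 255},
  {"offset": [0.3, 0.005, 0], "twist": [0, 0, 0], "fingers": 255},
  {"offset": [0.33, 0.005, 0], "twist": [0, 0, 0], "fingers": 255},
  {"offset": [0.36, 0.006, 0], "twist": [0, 0, 0], "fingers": 255},
  {"offset": [0.39, 0.006, 0], "twist": [0, 0, 0], "fingers": 255},
  {"offset": [0.41, 0.006, 0], "twist": [0, 0, 0], "fingers": 255},
  {"offset": [0.42, 0.006, 0], "twist": [0, 0, 0], "fingers": 255},
])

```text
clock: 12.32
eef_pos: [0.5938, -0.0681, 0.0142]
eef_rot: [[-0.019, 1.0, 0.0], [1.0, 0.019, 0.0], [0.0, 0.0, -1.0]]
force: [-0.2, -1.4, 0.0]
finger_gap: 0.0003
finger_force: 0.2
```

```bash
cat >> h.py <<'E'
def look(n="wrist"):
    s=m.get_state();print(s["clock"],s["eef_pos"],s["force"])
    im,d,P,M,p=cam(n); r=die(im,P); print(r)
    c,si=np.cos(np.radians(1.05)),np.sin(np.radians(1.05)); q=np.array(r[1][0])-[582.5,-74.4]; print("local",c*q[0]+si*q[1],-si*q[0]+c*q[1])
    return im,P
E
python3 - <<'E'
from h import *
im,P=look()
E
```

```text
12.325 [ 0.59383655 -0.06807247  0.01416437] [-0.1920219  -1.35324409  0.01337267]
(5154, ((597.05126953125, -38.86168670654297), (30.16831398010254, 40.2811279296875), 0.9931983947753906))
local 15.200063298358026 35.26569483848147
```

About 4.7 mm is left to the stop.

Emit:
apply_moves([
  {"offset": [0.015, 0, 0], "twist": [0, 0, 0], "fingers": 255},
  {"offset": [0.03, 0.001, 0], "twist": [0, 0, 0], "fingers": 255},
  {"offset": [0.038, 0.001, 0], "twist": [0, 0, 0], "fingers": 255},
  {"offset": [0.043, 0.001, 0], "twist": [0, 0, 0], "fingers": 255},
  {"offset": [0.046, 0.001, 0], "twist": [0, 0, 0], "fingers": 255},
  {"offset": [0.046, 0.001, 0], "twist": [0, 0, 0], "fingers": 255},
])

```text
clock: 13.12
eef_pos: [0.5938, -0.063, 0.0141]
eef_rot: [[-0.019, 1.0, -0.0], [1.0, 0.019, -0.0], [-0.0, -0.0, -1.0]]
force: [0.2, -2.2, -0.9]
finger_gap: 0.0006
finger_force: 1.6
```

```bash
python3 - <<'E'
from h import *
im,P=look()
E
```

```text
13.125 [ 0.59382687 -0.06295507  0.01414932] [ 0.15217054 -2.16357581 -0.94885373]
(4542, ((596.8761596679688, -33.88185119628906), (30.099363327026367, 39.54364013671875), 0.8079385161399841))
local 15.116237982853125 40.24790303263441
```

Emit:
apply_moves([
  {"offset": [0.006, 0, 0], "twist": [0, 0, 0], "fingers": 255},
  {"offset": [0.012, 0, 0], "twist": [0, 0, 0], "fingers": 255},
  {"offset": [0.012, 0, 0], "twist": [0, 0, 0], "fingers": 255},
  {"offset": [0.012, 0, 0], "twist": [0, 0, 0], "fingers": 255},
])

```text
clock: 13.68
eef_pos: [0.5939, -0.0628, 0.0143]
eef_rot: [[-0.019, 1.0, 0.0], [1.0, 0.019, -0.002], [-0.002, 0.0, -1.0]]
force: [-1.8, -11.9, -0.4]
finger_gap: 0.0006
finger_force: 6.3
```

```bash
python3 - <<'E'
from h import *
im,P=look(); save(im,"pics/w6.png")
g=im.astype(int); z=P[...,2]; red=(g[...,0]>110)&(g[...,1]<60)&(g[...,2]<60)&(z>.025)&(P[...,0]<.56)
print("knob",red.sum(),np.nanmean(P[red],0) if red.any() else 0)
E
```

```text
13.675 [ 0.59388357 -0.06276558  0.01425861] [ -1.80069657 -11.94612239  -0.3615694 ]
(4556, ((597.0305786132812, -34.289947509765625), (30.235567092895508, 40.30046844482422), 1.5128036737442017))
local 15.2631526618601 39.837045528337775
knob 1114 [ 0.50922758 -0.04443756  0.05280996]
```

View pics/w6.png

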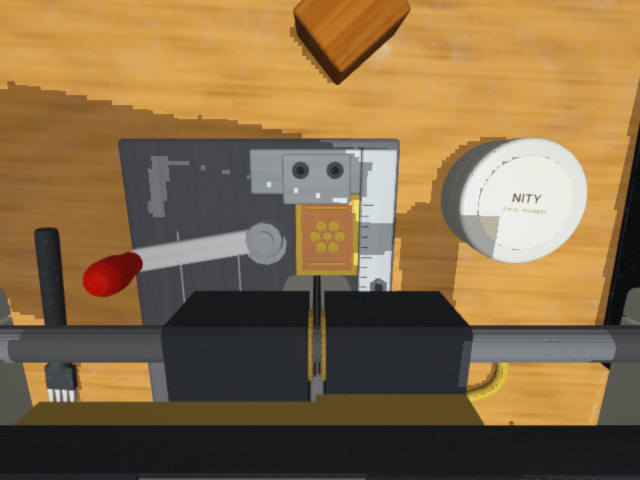

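The die is home: 12 N against the stop, local (15.2, 39.9), square under the lip. The knob shows at (110,273). I'll retract, lift and go above the knob, turned so the fingers straddle it along its direction of travel.

Emit:
apply_moves([
  {"offset": [-0.03, 0, 0], "twist": [0, 0, 0], "fingers": 255},
  {"offset": [-0.06, -0.01, 0], "twist": [0, 0, 0], "fingers": 255},
  {"offset": [-0.06, -0.01, -0.4], "twist": [0, 0, 0], "fingers": 255},
  {"offset": [-0.06, -0.01, -0.8], "twist": [0, 0, 0], "fingers": 255},
  {"offset": [0.145, -0.4, -0.8], "twist": [0, 0, 0.028], "fingers": 0},
  {"offset": [0.145, -0.72, -0.8], "twist": [0, 0, 0.056], "fingers": 0},
  {"offset": [0.145, -0.72, -0.8], "twist": [0, 0, 0.084], "fingers": 0},
  {"offset": [0.145, -0.72, -0.8], "twist": [0, 0, 0.112], "fingers": 0},
  {"offset": [0.145, -0.72, -0.8], "twist": [0, 0, 0.14], "fingers": 0},
  {"offset": [0.145, -0.72, -0.8], "twist": [0, 0, 0.168], "fingers": 0},
  {"offset": [0.145, -0.72, -0.8], "twist": [0, 0, 0.196], "fingers": 0},
  {"offset": [0.145, -0.72, -0.8], "twist": [0, 0, 0.2255], "fingers": 0},
  {"offset": [0.145, -0.72, -0.8], "twist": [0, 0, 0.2255], "fingers": 0},
  {"offset": [0.145, -0.72, -0.8], "twist": [0, 0, 0.2255], "fingers": 0},
])

```text
clock: 15.48
eef_pos: [0.5071, -0.0454, 0.1102]
eef_rot: [[0.984, 0.176, -0.0], [0.176, -0.984, 0.0], [0.0, -0.0, -1.0]]
force: [0.7, -0.2, 0.2]
finger_gap: 0.0921
finger_force: 0.0
```

```bash
python3 - <<'E'
from h import *
im,P=look(); save(im,"pics/w7.png")
for n in ("wrist","scene","side"):
    if n!="wrist": im,d,P,M,p=cam(n)
    g=im.astype(int); z=P[...,2]; red=(g[...,0]>100)&(g[...,1]<60)&(g[...,2]<60)&(z>.03)&(z<.06)&(abs(P[...,0]-.51)<.03)&(abs(P[...,1]+.045)<.03)
    if red.any(): print("knob",n,red.sum(),np.percentile(P[red],[3,50,97],axis=0).round(4).tolist())
s=m.get_state(); print(s["eef_rot"].round(3),s["joint_positions"].round(1),s["finger_gap"])
E
```

```text
15.475 [ 0.50706057 -0.04540307  0.11015438] [ 0.70928718 -0.23874181  0.21982772]
(2379, ((596.9706420898438, -33.940147399902344), (30.205469131469727, 40.06473922729492), 1.1387161016464233))
local 15.209636265718679 40.187885233967236
knob wrist 379 [[0.5026, -0.0521, 0.0455], [0.5091, -0.0456, 0.0539], [0.5142, -0.0396, 0.0557]]
knob scene 89 [[0.5015, -0.054, 0.0317], [0.5055, -0.0507, 0.0455], [0.5118, -0.046, 0.0562]]
knob side 70 [[0.5018, -0.0549, 0.0313], [0.5063, -0.0507, 0.046], [0.5119, -0.0449, 0.0556]]
[[ 0.985  0.174  0.   ]
 [ 0.174 -0.985  0.   ]
 [ 0.    -0.    -1.   ]] [-10.4  24.3 106.2   0.   49.5  69.6] 0.0930751011170912
```

View pics/w7.png

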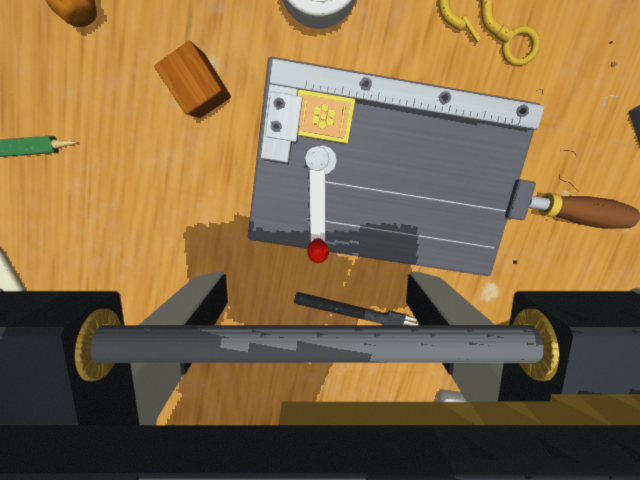

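The knob is centred between the fingers, in line with the bar, and the die is still seated. I'll lower and close gently on the knob.

Emit:
apply_moves([
  {"offset": [0, 0, 0.3], "twist": [0, 0, 0], "fingers": 0},
  {"offset": [0, 0, 0.55], "twist": [0, 0, 0], "fingers": 100},
  {"offset": [0, 0, 0.63], "twist": [0, 0, 0], "fingers": 150},
  {"offset": [0, 0, 0.63], "twist": [0, 0, 0], "fingers": 255},
  {"offset": [0, 0, 0.63], "twist": [0, 0, 0], "fingers": 255},
  {"offset": [0, 0, 0.63], "twist": [0, 0, 0], "fingers": 255},
  {"offset": [0, 0, 0.63], "twist": [0, 0, 0], "fingers": 255},
  {"offset": [0, 0, 0.63], "twist": [0, 0, 0], "fingers": 255},
  {"offset": [0, 0, 0.63], "twist": [0, 0, 0], "fingers": 255},
  {"offset": [0, 0, 0.63], "twist": [0, 0, 0], "fingers": 255},
  {"offset": [0, 0, 0.63], "twist": [0, 0, 0], "fingers": 255},
], newtons=12)

```text
clock: 17.0
eef_pos: [0.5071, -0.0455, 0.0346]
eef_rot: [[0.985, 0.172, -0.0], [0.172, -0.985, -0.0], [-0.0, 0.0, -1.0]]
force: [-0.0, -0.8, 0.1]
finger_gap: 0.0145
finger_force: 12.0
```

```bash
python3 - <<'E'
import numpy as np
# tool frame at start: x radial inward (towards axis), y tangent ccw. TCP at radius 62 => axis at +62 along tool x
r=62
for a in range(0,86,7):
    t=np.radians(a); print(a,"x %.3f y %.3f tw %.4f"%((r-r*np.cos(t))/120, r*np.sin(t)/120, -a/360))
E
```

```text
0 x 0.000 y 0.000 tw 0.0000
7 x 0.004 y 0.063 tw -0.0194
14 x 0.015 y 0.125 tw -0.0389
21 x 0.034 y 0.185 tw -0.0583
28 x 0.060 y 0.243 tw -0.0778
35 x 0.093 y 0.296 tw -0.0972
42 x 0.133 y 0.346 tw -0.1167
49 x 0.178 y 0.390 tw -0.1361
56 x 0.228 y 0.428 tw -0.1556
63 x 0.282 y 0.460 tw -0.1750
70 x 0.340 y 0.486 tw -0.1944
77 x 0.400 y 0.503 tw -0.2139
84 x 0.463 y 0.514 tw -0.2333
```

Emit:
apply_moves([
  {"offset": [0.004, 0.063, 0], "twist": [0, 0, -0.0194], "fingers": 255},
  {"offset": [0.015, 0.125, 0], "twist": [0, 0, -0.0389], "fingers": 255},
  {"offset": [0.034, 0.185, 0], "twist": [0, 0, -0.0583], "fingers": 255},
  {"offset": [0.06, 0.243, 0], "twist": [0, 0, -0.0778], "fingers": 255},
  {"offset": [0.093, 0.296, 0], "twist": [0, 0, -0.0972], "fingers": 255},
  {"offset": [0.133, 0.346, 0], "twist": [0, 0, -0.1167], "fingers": 255},
  {"offset": [0.178, 0.39, 0], "twist": [0, 0, -0.1361], "fingers": 255},
  {"offset": [0.228, 0.428, 0], "twist": [0, 0, -0.1556], "fingers": 255},
  {"offset": [0.282, 0.46, 0], "twist": [0, 0, -0.175], "fingers": 255},
  {"offset": [0.34, 0.486, 0], "twist": [0, 0, -0.1944], "fingers": 255},
  {"offset": [0.4, 0.503, 0], "twist": [0, 0, -0.2139], "fingers": 255},
  {"offset": [0.4, 0.503, 0], "twist": [0, 0, -0.2139], "fingers": 255},
], newtons=12)

```text
clock: 18.5
eef_pos: [0.5654, -0.0973, 0.0346]
eef_rot: [[0.055, 0.998, 0.001], [0.998, -0.055, -0.001], [-0.001, 0.001, -1.0]]
force: [1.2, -6.4, 0.0]
finger_gap: 0.0143
finger_force: 12.0
```

```bash
python3 - <<'E'
from h import *
im,P=look()
E
```

```text
18.5 [ 0.56542586 -0.09728328  0.03464302] [ 1.20752651 -6.37612744  0.01676258]
(4381, ((597.0180053710938, -33.94467544555664), (30.28432846069336, 40.07973098754883), 1.0967991352081299))
local 15.256908617806397 40.18249001976309
```

Emit:
apply_moves([
  {"offset": [-0.003, 0.015, 0], "twist": [0, 0, -0.005], "fingers": 255},
  {"offset": [-0.003, 0.03, 0], "twist": [0, 0, -0.01], "fingers": 255},
  {"offset": [-0.003, 0.042, 0], "twist": [0, 0, -0.01], "fingers": 255},
  {"offset": [-0.003, 0.042, 0], "twist": [0, 0, -0.01], "fingers": 255},
  {"offset": [-0.003, 0.042, 0], "twist": [0, 0, -0.01], "fingers": 255},
])

```text
clock: 19.18
eef_pos: [0.5697, -0.0974, 0.0346]
eef_rot: [[-0.008, 1.0, -0.0], [1.0, 0.008, -0.0], [-0.0, -0.0, -1.0]]
force: [-2.0, -4.4, 2.3]
finger_gap: 0.0144
finger_force: 12.0
```

Emit:
apply_moves([
  {"offset": [0, 0.01, 0], "twist": [0, 0, 0], "fingers": 255},
  {"offset": [0, 0.017, 0], "twist": [0, 0, 0], "fingers": 255},
  {"offset": [0, 0.017, 0], "twist": [0, 0, 0], "fingers": 255},
  {"offset": [0, 0.017, 0], "twist": [0, 0, 0], "fingers": 255},
])

```text
clock: 19.68
eef_pos: [0.5706, -0.0975, 0.0345]
eef_rot: [[-0.008, 1.0, -0.003], [1.0, 0.008, -0.0], [-0.0, -0.003, -1.0]]
force: [-7.0, -6.1, 6.5]
finger_gap: 0.0142
finger_force: 12.0
```

The lever is on its stop, with force rising and no more motion. I'll release and lift clear.

Emit:
apply_moves([
  {"offset": [0, 0, 0], "twist": [0, 0, 0], "fingers": 110},
  {"offset": [0, 0, 0], "twist": [0, 0, 0], "fingers": 110},
  {"offset": [0, 0, 0], "twist": [0, 0, 0], "fingers": 110},
  {"offset": [0, 0, 0], "twist": [0, 0, 0], "fingers": 110},
  {"offset": [0, 0, -0.3], "twist": [0, 0, 0], "fingers": 110},
  {"offset": [0, 0, -0.7], "twist": [0, 0, 0], "fingers": 110},
  {"offset": [-0.4, 0, -1], "twist": [0, 0, 0], "fingers": 110},
  {"offset": [-0.6, 0, -1], "twist": [0, 0, 0], "fingers": 110},
  {"offset": [-0.6, 0, -1], "twist": [0, 0, 0], "fingers": 110},
])

```text
clock: 20.8
eef_pos: [0.5724, -0.1705, 0.1547]
eef_rot: [[-0.007, 1.0, 0.0], [1.0, 0.007, -0.0], [-0.0, 0.0, -1.0]]
force: [-1.1, 0.4, 0.4]
finger_gap: 0.053
finger_force: 0.0
```

```bash
python3 - <<'E'
from h import *
im,P=look(); save(im,"pics/w8.png")
g=im.astype(int); z=P[...,2]; red=(g[...,0]>100)&(g[...,1]<60)&(g[...,2]<60)&(z>.03)&(z<.06)&(abs(P[...,0]-.57)<.04)
k=np.nanmedian(P[red],0); print(red.sum(),k, np.degrees(np.arctan2(k[1]+.0347,k[0]-.568))%360-185.05)
E
```

```text
20.8 [ 0.57237662 -0.17046341  0.15472555] [-1.09369677  0.43622327  0.41570084]
(1962, ((597.2435913085938, -34.030555725097656), (29.64097785949707, 40.07665252685547), 1.1938356161117554))
local 15.480882925665489 40.092490314036695
271 [ 0.5687904  -0.09611798  0.05396235] 85.6873132345803
```

View pics/w8.png

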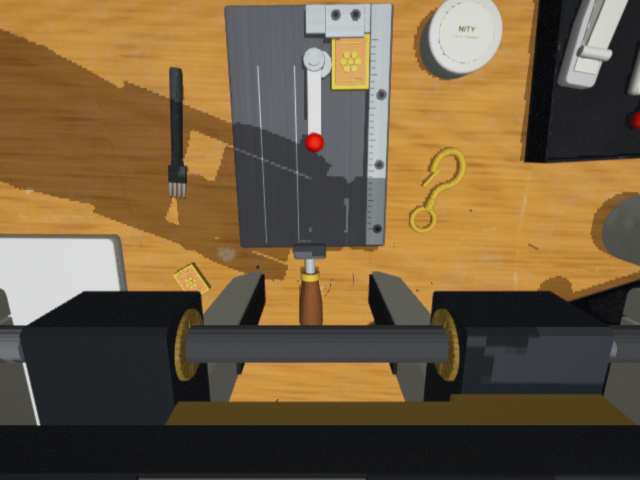

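The lever lies parallel to the rail (knob at (314,142), joint about 1.495 rad), the die is in the corner at (351,62), the bystanders look undisturbed and the gripper is clear. I'm handing the job in.

```bash
python3 -c "
from plant import manip as m
print(m.job_done())"
```

```text
the job is handed in; nothing more can be done
None
```

The die is home in the corner (measured within about 0.5 mm of its seat and square to the rail), the cam lever is at its stop at about 1.495 rad, and the job was handed in at about 21 s; no verdict came back, and I could not measure the cam's contact force on the die directly.

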